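# Lay two handed brackets in the tray with the hand of the master

### The job

Lay both aluminium L brackets flat on the floor of the steel tray, side by side, each showing from above the same hand as the blue master bracket that lies on the green square. One of them lies mirrored: turn that one over, and do not turn over the one that is already right. Leave the tape roll, the dish and the small brass weight where they are.

Things in the scene. Friction and masses are not known exactly. Their poses are not given: they have to be found in the camera images.
- bracket_a_leg (a point): Loose aluminium L bracket, first one: the middle of the long leg, half-way through the 14 mm thickness (7 mm up when flat). x runs along the long leg to its free end, 25 mm off; the corner's outer side is 25 mm off in -x. y points the way the short leg does: its tip is at y = 32 mm, its centre line at x = -17 mm, the long leg's outer edge at y = -8 mm. z is square to the faces.
- bracket_b_leg (a point): Loose aluminium L bracket, second one: the middle of the long leg, half-way through the 14 mm thickness (7 mm up when flat). x runs along the long leg to its free end, 25 mm off; the corner's outer side is 25 mm off in -x. y points the way the short leg does: its tip is at y = 32 mm, its centre line at x = -17 mm, the long leg's outer edge at y = -8 mm. z is square to the faces.
- master_a_leg (a point): Blue painted master, fixed to the bench, of the same shape, size and axes as the brackets. Only the master on the green square counts; the other one is out of use. Its z points up or down according to its hand: a bracket shows the same hand when its z points the same way.
- master_b_leg (a point): The other blue master, of the opposite hand, fixed, with the same shape and axes. Either of the two masters may be the one on the green square; the other lies apart to the robot's left.
- pad_middle (a point): Middle of the thin green square, 80 x 80 mm, flat on the bench, on which the master in use lies (the master's point within 10 mm of it).
- tray_floor (a point): Centre of the inner floor of the shallow steel tray, fixed, 2 mm above the bench. Inside, the tray is 198 mm along its y axis and 104 mm along its x axis; the walls are 2 mm thick and rise 14 mm above the floor. z is up.
- tape: Bystander: black roll of tape, 58 mm across, 19 mm high, lying flat; origin under its centre.
- dish: Bystander: round clear dish with lid, 60 mm across, 14 mm high; origin under its centre.
- weight: Bystander: small brass weight with a knob, 22 mm across, 20 mm high; origin under its centre.
- bracket_a: The first bracket (bracket_a_leg, same origin and axes): flat L, about 60 g, 14 mm thick, both faces alike with two dark 8 mm holes; legs 16 mm wide, long leg 50 mm, short leg out to 40 mm overall. z up: seen from above as an L (long leg at the bottom, short leg at the left); z down: mirrored. It stays standing on the long leg's outer edge (50 x 14 mm).
- bracket_b: The second bracket (bracket_b_leg, same origin and axes): the same part as the first in every size. Either may be the mirrored one. Both start flat on the bench, short legs pointing roughly away from the robot. Tall fixed instruments flank the robot at x below 0.2 m and a drawer box stands left of the work at y above 0.42 m, so a tilted wrist has most room when it leans away from the robot.
Mind the look-alikes: they are no part of the job. What is shaped like the part that bears master_a_leg but red is not meant.

How it is judged:
By the outcome, as a careful person would: the job done as asked, in the order asked, and still so for the second after the job is handed in, with the robot touching nothing.
It also fails if it takes over 72 s, if anything falls off the work surface, if the arm or the gripper's body presses on something with over 40 N, if the wrist force passes 120 N, or if a joint passes its speed limit or range.

### The arm

A 6-joint arm with a two-finger parallel gripper is mounted at the origin on the work surface; the furniture and walls round the work are solid. World frame = base frame: x ahead of the robot, y to its left, z up, the work surface at z = 0. Lengths are in m, angles in rad, forces in N, time in s.
With the tool pointing down it reaches from about 0.275 to 0.975 m from the base axis. Payload 8.4 kg.
Tool frame: the origin (TCP) lies midway between the tips of the shut fingers; the grasp point (between the pads) lies ctrl.grip_depth behind it (ctrl.grip_depth is the distance from the TCP to the grasp point, in m); z points along the fingers, y is the line along which they close (so a half turn about z gives the same grasp; the last joint's range is limited). The gripper opens to 92 mm and grips with 3 to 60 N. Pads are 20 mm wide; open, the fingers measure 128 mm over their backs; the gripper's body (75 mm by 189 mm) begins 69 mm behind the grasp point.
Start: joints at [1.184, 0.353, 1.633, -0, 1.155, -0.002], TCP at [0.235, 0.579, 0.215] pointing down, gripper open.
Joint ranges: [-2.63, 2.63], [-0.92, 2.1], [0.06, 2.66], [-1.3, 4.44], [0, 2.69], [-3.02, 3.02]. Speed limits (rad/s): [2.22, 2.22, 2.79, 3.14, 3.14, 3.14].

### API

Orientations are given as a rotation vector (axis times angle).
In Python, from plant import get_obs, cams, order, spotter, ctrl gives the robot as it stands. The module is installed in compiled form; this text tells all that it offers.
- The arm moves only by the tool send_rows, never from a script. Its arguments are lists of equal length, an entry for each row: "fingers": the gripper command: -1 is shut, 1 is fully open, values between are in proportion; "xyz": the shift along the tool's x, y, z in mm, a list of three; "twist": the turn, a rotation vector about the tool's x, y, z in rad, a list of three. In form: {"fingers": [fingers, ...], "xyz": [[dx, dy, dz], ...], "twist": [[wx, wy, wz], ...]}. A call has 1 to 8 rows; each row is the pose to reach, as a shift and turn from the pose commanded when the call began, along the tool's axes at that moment; what a row does not reach only later rows make up. A row lasts 1/12 s, in which the tool goes at most 41.7 mm and 7.16 degrees, less where a joint would pass 70% of its speed; a pose out of reach is approached as far as the arm can. A call with a gripper value outside its range is refused whole. The fingers move at their own pace and stop on an object; "force" is the grip in N (left out, the last holds). Time passes only in rows, so rows that repeat a pose let the fingers close. It gives the time, the measured TCP pose, the force, the opening and the grip force at its end, in the units of the state.
- get_obs(): the state, without advancing time (a new reading comes with each control period).
- cams.get_image(name): name is "scene" or "top" or "wrist"; returns a dict with "pixels" (384x512x3 uint8, blue, green, red), "z_map" (384x512 float32, m along the optical axis (not along the pixel's ray), 0 where there is no reading), "mtx" (3x3 intrinsics, pixels), "R" (3x3) and "t" (3): a world point X has camera coordinates R X + t. Camera axes: x right, y down, z forward; pixel columns grow to the right and rows downward; lengths in m; the calibration is good to about 2 mm. A picture is of the moment at which its call begins.
- order.job_done(): hands the job in; it is judged then, once.
Trained networks look in a picture, given as the dict that the camera call returned (one of the last four; its "shot" number tells which), for a name from the list of things; names that differ only in an ending like _2 or _b are one class to them, and where a whole thing is asked for, a point or a joint stands for the part that bears it (a point fixed in the world has none). Each returns a list of dicts, best first, with "confidence" (0 to 1); they miss things now and then, are a little off and sometimes report something else, mostly with a low value. They report only what shows in the picture. A call takes as long as a camera call. They do not tell look-alikes from the thing itself.
- spotter.trace(picture, name): "pixels" (384x512 bool, what is visible of it) and "point" ([column, row] in pixels, amid what is visible of it).
The state is a dict: "time": time; "joints": joint angles; "dq": joint speeds; "joint_efforts": joint torques, N m; "eef_pos": TCP position; "orientation": TCP orientation; "ft_force": force on the tool from outside, world axes, zero at the start; "ft_torque": the same for the moment, N m; "grip_width": finger opening in m; "grasp_force": force on a finger pad.
Only numpy, scipy, OpenCV 4.12 (cv2) and the standard library are available. Lean on these libraries where they do the work, as an engineer would, in place of code of your own. Each camera call takes 0.05 s, during which the arm holds its last target. There are 200 camera calls.

## Working session

There is one attempt and no reset: what is moved stays moved. The work goes in short steps, Python scripts to look and compute and a tool call to move; the robot and the scene stay as the last step left them, time stands still between calls to the robot, and variables do not carry over. Pictures are saved under pics/ and viewed, at most 10 in all, crops included, and the job is handed in when it is done.

Besides the shell and the picture viewer there is one more tool, called after ">>>" in YAML: its name, and indented under it one key for each argument. send_rows: Moves the arm, as the interface text tells. Its arguments: {"type":"object","properties":{"fingers":{"type":"array","items":{"type":"number"}},"xyz":{"type":"array","items":{"type":"array","items":{"type":"number"}}},"twist":{"type":"array","items":{"type":"array","items":{"type":"number"}}},"force":{"type":"number"}},"required":["fingers","xyz","twist"]}

```bash
ls; mkdir -p pics
cat > h.py <<'E'
import numpy as np, cv2
from plant import get_obs, cams, order, spotter, ctrl
from scipy.spatial.transform import Rotation as Rn
def cloud(p):
    z=p["z_map"]; v,u=np.mgrid[0:384,0:512]; K=p["mtx"]
    c=np.stack([(u-K[0,2])/K[0,0]*z,(v-K[1,2])/K[1,1]*z,z],-1)
    return (c-p["t"])@p["R"]   # R^T (c-t)
def proj(p,X):
    c=p["R"]@np.asarray(X)+p["t"]; q=p["mtx"]@c; return q[:2]/q[2]
E
python3 - <<'E'
from h import *
o=get_obs(); print({k:np.round(v,3) for k,v in o.items()}, ctrl.grip_depth)
for n in ["top","scene"]:
    p=cams.get_image(n); cv2.imwrite(f"pics/{n}0.png",p["pixels"])
    C=cloud(p); print(n,"campos",np.round(-p["R"].T@p["t"],3),p["mtx"][0,0])
    for nm in ["bracket_a","master_a_leg","tape","dish","weight","tray_floor","pad_middle"]:
        for r in spotter.trace(p,nm)[:5]:
            m=r["pixels"]&(p["z_map"]>0); q=C[m]
            print(nm,round(r["confidence"],2),np.round(r["point"]),m.sum(),np.round(np.median(q,0),3) if m.any() else None)
E
```

```text
pics
{'time': np.float64(0.0), 'joints': array([ 1.184,  0.354,  1.634, -0.   ,  1.155, -0.002]), 'dq': array([-0.001,  0.   , -0.002, -0.001,  0.   ,  0.001]), 'joint_efforts': array([ 5.0000e-03, -5.9384e+01, -3.3423e+01,  7.0000e-02,  2.3000e-02,
       -0.0000e+00]), 'eef_pos': array([0.234, 0.579, 0.214]), 'orientation': array([-6.010e-01, -3.083e+00,  2.000e-03]), 'ft_force': array([-0.137,  0.25 ,  0.26 ]), 'ft_torque': array([ 0.035, -0.028, -0.011]), 'grasp_force': np.float64(0.0), 'grip_width': np.float64(0.092)} 0.0187
top campos [0.311 0.071 0.866] 376.49062175854624
bracket_a 0.7 [204. 190.] 233 [0.479 0.216 0.014]
bracket_a 0.63 [291. 203.] 194 [0.448 0.012 0.015]
master_a_leg 0.61 [330. 237.] 245 [ 0.383 -0.078  0.014]
master_a_leg 0.56 [238. 152.] 202 [0.576 0.14  0.015]
master_a_leg 0.48 [336. 187.] 206 [ 0.494 -0.086  0.015]
tape 0.91 [239. 239.] 399 [0.368 0.134 0.019]
tape 0.53 [396. 192.] 3994 [ 0.489 -0.23   0.002]
dish 0.83 [144. 207.] 576 [0.439 0.356 0.015]
weight 0.74 [142. 209.] 470 [0.437 0.356 0.015]
weight 0.73 [239. 237.] 396 [0.369 0.135 0.019]
weight 0.56 [322. 153.] 86 [ 0.577 -0.052  0.015]
tray_floor 0.78 [393. 190.] 3860 [ 0.488 -0.229  0.002]
pad_middle 0.85 [244. 158.] 800 [0.561 0.128 0.002]
scene campos [0.541 0.581 1.03 ] 409.516715635925
bracket_a 0.71 [261. 254.] 245 [0.476 0.219 0.012]
bracket_a 0.48 [267. 186.] 127 [0.447 0.019 0.012]
master_a_leg 0.61 [222. 230.] 187 [0.574 0.143 0.012]
master_a_leg 0.55 [283. 156.] 139 [ 0.383 -0.073  0.012]
master_a_leg 0.36 [259. 258.] 188 [0.477 0.223 0.013]
tape 0.49 [298. 225.] 296 [0.366 0.14  0.016]
dish 0.87 [284. 303.] 410 [0.438 0.355 0.014]
tray_floor 0.65 [244. 121.] 1820 [ 0.486 -0.227  0.001]
pad_middle 0.68 [263. 251.] 184 [0.477 0.219 0.013]
pad_middle 0.67 [230. 225.] 525 [0.557 0.128 0.   ]
pad_middle 0.17 [238. 285.] 207 [0.541 0.297 0.013]
```

Run:
```python
import cv2
a=cv2.imread("pics/top0.png"); cv2.imwrite("pics/top0c.png",cv2.resize(a[110:290,110:470],(800,400),interpolation=cv2.INTER_CUBIC))
```

```text
(no output)
```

View pics/top0c.png

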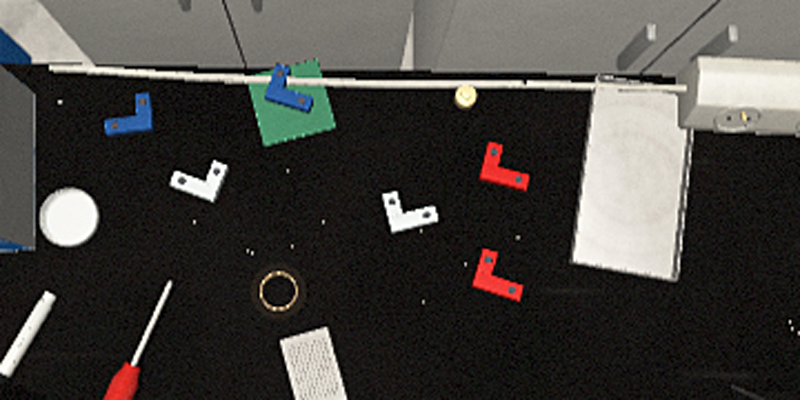

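View pics/scene0.png

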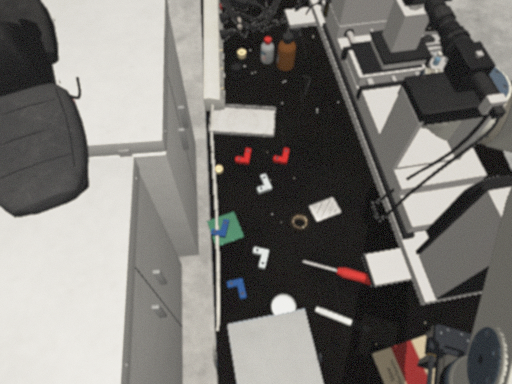

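The top view shows the green square's master at crop (290,95) as an L, with its short leg at the left. The right bracket at (405,215) shows the same hand. The left bracket at (205,180) is mirrored, so that one gets turned over. The red pieces are decoys. Next I fit the poses and check the surrounding heights.

```bash
cat >> h.py <<'E'
from scipy.optimize import minimize
L2=np.array([[-25,-8],[25,-8],[25,8],[-9,8],[-9,32],[-25,32]])/1000
def silh(p,T,R):
    im=np.zeros((384,512),np.uint8)
    def pr(a):
        c=(np.c_[L2,np.full(6,a)]@R.T+T)@p["R"].T+p["t"]; q=c@p["mtx"].T; return q[:,:2]/q[:,2:]
    A,B=pr(.007),pr(-.007); f=lambda q: cv2.fillPoly(im,[np.round(q*256).astype(np.int32)],1,shift=8)
    f(A);f(B)
    for i in range(6):
        j=(i+1)%6; f(np.array([A[i],A[j],B[j],B[i]]))
    return im>0
def flatR(yaw,up): 
    R=Rn.from_euler('z',yaw).as_matrix(); return R@np.diag([1,up,up])  # up=-1: y,z flipped
def fit(p,m,up,zc=.007,x0=None):
    m=cv2.morphologyEx(m.astype(np.uint8),cv2.MORPH_CLOSE,np.ones((5,5)))>0
    c0=np.median(cloud(p)[m&(p["z_map"]>0)],0)[:2]
    def cost(a):
        s=silh(p,np.r_[a[:2]/1000,zc],flatR(a[2]/20,up)); return 1-(s&m).sum()/(s|m).sum()
    best=None
    for y in ([x0] if x0 is not None else np.arange(0,6.28,.5)):
        st=np.r_[c0*1000,y*20]
        r=minimize(cost,st,method="Nelder-Mead",options=dict(initial_simplex=st+np.r_[np.zeros((1,3)),12*np.eye(3)],xatol=.02,fatol=1e-4))
        if best is None or r.fun<best.fun: best=r
    return best.x[:2]/1000,best.x[2]/20,1-best.fun
E
python3 - <<'E'
from h import *
for n in ["top","scene"]:
    p=cams.get_image(n); C=cloud(p)
    for r in spotter.trace(p,"bracket_a")[:2]+spotter.trace(p,"master_a_leg")[:2]:
        print(n,np.round(r["point"]),[(u,*[np.round(v,3) for v in fit(p,r["pixels"],u)]) for u in(1,-1)])
    r=spotter.trace(p,"tray_floor")[0]; q=C[r["pixels"]&(p["z_map"]>0)]; q=q[q[:,2]<.008][:,:2].astype(np.float32); print("tray",cv2.minAreaRect(q*1000))
    # height map
    Z=np.full((11,16),np.nan)
    for i,x in enumerate(np.arange(.1,.85,.05)):
        pass
    X=C[p["z_map"]>0]; 
    if n=="top": H=X
    else: H=np.r_[H,X]
xs=np.arange(0.2,.86,.05); ys=np.arange(.5,-.46,-.05)
print("y",np.round(ys,2))
for x in xs[::-1]:
    print(round(x,2),[ (lambda s:int(1000*np.percentile(s,95)) if len(s) else -1)(H[(abs(H[:,0]-x)<.025)&(abs(H[:,1]-y)<.025),2]) for y in ys])
E
```

```text
top [292. 201.] [(1, array([0.445, 0.002]), np.float64(5.018), np.float64(0.755)), (-1, array([0.45 , 0.017]), np.float64(0.627), np.float64(0.67))]
top [206. 192.] [(1, array([0.483, 0.214]), np.float64(5.737), np.float64(0.739)), (-1, array([0.476, 0.231]), np.float64(1.232), np.float64(0.896))]
top [243. 158.] [(1, array([0.543, 0.138]), np.float64(4.878), np.float64(0.367)), (-1, array([0.548, 0.121]), np.float64(1.536), np.float64(0.36))]
top [335. 186.] [(1, array([ 0.493, -0.094]), np.float64(4.491), np.float64(0.857)), (-1, array([ 0.511, -0.081]), np.float64(-0.156), np.float64(0.76))]
tray ((495.3183898925781, -231.7181396484375), (116.23178100585938, 201.8196563720703), 80.65719604492188)
scene [268. 188.] [(1, array([0.444, 0.001]), np.float64(4.987), np.float64(0.821)), (-1, array([0.451, 0.021]), np.float64(6.751), np.float64(0.752))]
scene [222. 229.] [(1, array([0.57 , 0.133]), np.float64(4.46), np.float64(0.691)), (-1, array([0.582, 0.146]), np.float64(6.307), np.float64(0.648))]
scene [244. 157.] [(1, array([ 0.486, -0.092]), np.float64(4.582), np.float64(0.708)), (
[... 888 characters left out ...]
12, 11, 15, 10, 10, 10, 18, 10, 12, 17, 28, 63, 63, 63, 63]
0.55 [132, 132, 131, 3, 16, 2, 2, 14, 13, 3, 3, 13, 3, 3, 13, 4, 56, 57, 57, 58]
0.5 [132, 132, 132, 2, 2, 14, 15, 2, 3, 3, 2, 11, 16, 7, 7, 4, 13, 3, 49, 49]
0.45 [132, 132, 132, 16, 2, 12, 13, 2, 3, 13, 16, 2, 3, 12, 4, 10, 6, 2, 2, 2]
0.4 [132, 132, 131, 15, 2, 2, 2, 19, 17, 3, 3, 15, 15, 8, 10, 15, 3, 3, 2, 49]
0.35 [2, 2, 15, 11, 2, 16, 2, 20, 19, 2, 3, 3, 14, 2, 3, 3, 3, 3, 3, 113]
0.3 [605, 2, 16, 2, 23, 14, 3, 7, 10, 3, 3, 3, 2, 3, 2, 3, 3, 3, 3, 99]
0.25 [614, 616, 615, 67, 80, 76, 2, 2, 10, 4, 3, 2, 3, 2, 3, 3, 3, 3, 3, 203]
0.2 [346, 4, 607, 80, 81, 81, 341, 382, 425, 428, 240, 241, 242, 239, 241, 241, 239, 309, 268, 236]
```

```bash
cat >> h.py <<'E'
def move(T,R=None):
    o=get_obs(); R0=Rn.from_rotvec(o["orientation"]).as_matrix(); R=R0 if R is None else R
    print("dxyz",np.round(R0.T@(np.asarray(T)-o["eef_pos"])*1000,1),"twist",np.round(Rn.from_matrix(R0.T@R).as_rotvec(),4))
def toolR(y,z):
    z=np.asarray(z)/np.linalg.norm(z); y=np.asarray(y)-z*np.dot(y,z); y/=np.linalg.norm(y); return np.c_[np.cross(y,z),y,z]
def show():
    o=get_obs(); print({k:np.round(o[k],3) for k in("time","joints","eef_pos","grip_width","grasp_force","ft_force")}); print(np.round(Rn.from_rotvec(o["orientation"]).as_matrix(),3))
E
python3 - <<'E'
from h import *
a=1.23
move([.46,.22,.24],toolR([np.cos(a),np.sin(a),0],[0,0,-1]))
E
```

```text
dxyz [-343.8 -248.4  -25.4] twist [-0.0001 -0.     -0.044 ]
```

>>> send_rows:
  fingers: [1, 1, 1, 1, 1, 1, 1, 1]
  xyz:
    - [-344, -248, -25]
    - [-344, -248, -25]
    - [-344, -248, -25]
    - [-344, -248, -25]
    - [-344, -248, -25]
    - [-344, -248, -25]
    - [-344, -248, -25]
    - [-344, -248, -25]
  twist:
    - [0, 0, -0.044]
    - [0, 0, -0.044]
    - [0, 0, -0.044]
    - [0, 0, -0.044]
    - [0, 0, -0.044]
    - [0, 0, -0.044]
    - [0, 0, -0.044]
    - [0, 0, -0.044]

```text
time: 1.87
eef_pos: [0.4124, 0.2958, 0.2346]
orientation: [0.532, 3.096, 0.001]
ft_force: [0.6, 0.5, 0.8]
grip_width: 0.092
grasp_force: 0.0
```

Run:
```python
from h import *
a=1.23
move([.46,.22,.24],toolR([np.cos(a),np.sin(a),0],[0,0,-1]))
```

```text
dxyz [-70.2 -55.6  -5.4] twist [0.0005 0.0004 0.0003]
```

>>> send_rows:
  fingers: [1, 1, 1, 1]
  xyz:
    - [-70, -56, -5]
    - [-70, -56, -5]
    - [-70, -56, -5]
    - [-70, -56, -5]
  twist:
    - [0, 0, 0]
    - [0, 0, 0]
    - [0, 0, 0]
    - [0, 0, 0]

```text
time: 2.2
eef_pos: [0.4602, 0.2195, 0.2395]
orientation: [0.539, 3.094, 0.0]
ft_force: [-0.7, 0.7, 0.2]
grip_width: 0.092
grasp_force: 0.0
```

Run:
```python
from h import *
show()
p=cams.get_image("wrist"); cv2.imwrite("pics/w1.png",p["pixels"])
print("cam",-p["R"].T@p["t"],p["R"][2],p["mtx"][0,0])
for r in spotter.trace(p,"bracket_a")[:3]:
    print(r["confidence"],np.round(r["point"]),[(u,*[np.round(v,4) for v in fit(p,r["pixels"],u)]) for u in(1,-1)])
```

```text
{'time': np.float64(2.2), 'joints': array([ 0.442,  0.147,  1.848, -0.   ,  1.145, -0.784]), 'eef_pos': array([0.46 , 0.22 , 0.239]), 'grip_width': np.float64(0.092), 'grasp_force': np.float64(0.0), 'ft_force': array([-0.656,  0.723,  0.171])}
[[-0.941  0.338  0.001]
 [ 0.338  0.941  0.   ]
 [-0.001  0.    -1.   ]]
cam [0.38192629 0.24721267 0.40887426] [ 0.28034137 -0.1007164  -0.95460197] 346.1254832255203
0.8 [259. 163.] [(1, array([0.4849, 0.2076]), np.float64(5.8628), np.float64(0.7453)), (-1, array([0.476 , 0.2282]), np.float64(1.2513), np.float64(0.9309))]
0.69 [ 94. 202.] [(1, array([ 4.472e-01, -3.000e-04]), np.float64(4.9781), np.float64(0.8917)), (-1, array([0.4577, 0.0197]), np.float64(0.3204), np.float64(0.7434))]
```

View pics/w1.png

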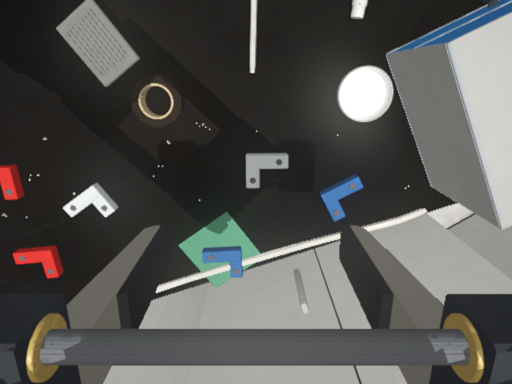

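The wrist view shows the mirrored bracket at (265,165) and the right-handed one at (92,202). My fits agree with this. I will tilt above the mirrored one, leaning away from the robot, to a pre-grasp along its short leg.

```bash
cat >> h.py <<'E'
def grasp1(al,d,back=0,c=(.476,.2282),yaw=1.2513,px=-.017,py=.021,up=-1,h=.007):
    B=flatR(yaw,up); by=B[:,1]; al=np.radians(al)
    z=-np.sin(al)*by-np.cos(al)*np.array([0,0,1]); P=np.r_[c,h]+B@[px,py,0]
    return P+z*(d-back), toolR(B[:,0],z)
E
python3 - <<'E'
from h import *
T,R=grasp1(40,-.002,.08); print(T,R); move(T,R)
E
```

```text
[0.54063896 0.18890929 0.06981564] [[-7.27277796e-01  3.14088416e-01 -6.10258530e-01]
 [ 2.40605686e-01  9.49393736e-01  2.01892142e-01]
 [ 6.42787610e-01 -6.95160424e-18 -7.66044443e-01]]
dxyz [-88.3  -3.6 169.2] twist [ 0.0081  0.6976 -0.0214]
```

>>> send_rows:
  fingers: [1, 1, 1, 1, 1, 1, 1, 1]
  xyz:
    - [-20, 0, 10]
    - [-40, 0, 30]
    - [-60, -4, 60]
    - [-88, -4, 100]
    - [-88, -4, 140]
    - [-88, -4, 169]
    - [-88, -4, 169]
    - [-88, -4, 169]
  twist:
    - [0, 0.12, 0]
    - [0, 0.24, 0]
    - [0, 0.36, 0]
    - [0, 0.48, -0.01]
    - [0.008, 0.6, -0.02]
    - [0.008, 0.698, -0.021]
    - [0.008, 0.698, -0.021]
    - [0.008, 0.698, -0.021]

```text
time: 2.97
eef_pos: [0.5373, 0.189, 0.0648]
orientation: [-0.389, -2.408, -0.135]
ft_force: [0.2, 0.6, 1.0]
grip_width: 0.0918
grasp_force: 0.0
```

Run:
```python
from h import *
show()
p=cams.get_image("wrist")
for r in spotter.trace(p,"bracket_a")[:3]:
    print(r["confidence"],np.round(r["point"]),[(u,*[np.round(v,4) for v in fit(p,r["pixels"],u)]) for u in(1,-1)])
T,R=grasp1(40,-.002); print(T); move(T,R)
cv2.imwrite("pics/w2.png",p["pixels"])
```

```text
{'time': np.float64(2.967), 'joints': array([ 0.152,  0.811,  1.414,  0.294,  1.57 , -1.2  ]), 'eef_pos': array([0.537, 0.189, 0.065]), 'grip_width': np.float64(0.092), 'grasp_force': np.float64(0.0), 'ft_force': array([0.155, 0.576, 1.036])}
[[-0.721  0.312 -0.618]
 [ 0.241  0.95   0.198]
 [ 0.649 -0.006 -0.76 ]]
0.91 [267. 174.] [(1, array([0.4856, 0.2079]), np.float64(-0.429), np.float64(0.7343)), (-1, array([0.4763, 0.2279]), np.float64(1.2447), np.float64(0.922))]
0.7 [ 10. 230.] [(1, array([ 0.4462, -0.0011]), np.float64(5.0089), np.float64(0.9642)), (-1, array([0.4694, 0.0055]), np.float64(4.9794), np.float64(0.9592))]
[0.49181828 0.20506067 0.00853209]
dxyz [-1.6 -1.2 82.6] twist [-0.0007  0.0048  0.0028]
```

View pics/w2.png

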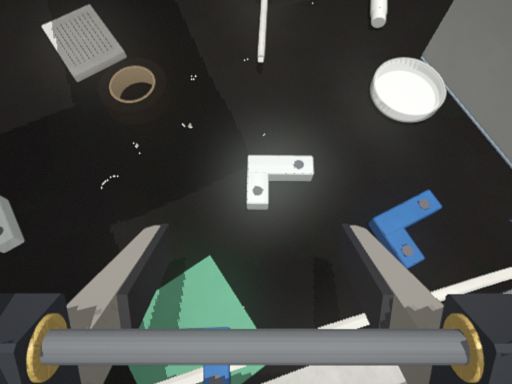

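The fit is stable: the mirrored bracket is at wrist pixel (270,178), between the open fingers. I will descend along the tool axis.

>>> send_rows:
  fingers: [1, 1, 1, 1, 1, 1]
  xyz:
    - [-1, -1, 30]
    - [-1, -1, 55]
    - [-1, -1, 72]
    - [-1, -1, 80]
    - [-1, -1, 80]
    - [-1, -1, 80]
  twist:
    - [0, 0, 0]
    - [0, 0, 0]
    - [0, 0, 0]
    - [0, 0, 0]
    - [0, 0, 0]
    - [0, 0, 0]

```text
time: 3.57
eef_pos: [0.4943, 0.2042, 0.0123]
orientation: [-0.387, -2.425, -0.143]
ft_force: [0.7, 0.5, 0.7]
grip_width: 0.092
grasp_force: 0.0
```

Run:
```python
from h import *
show()
T,R=grasp1(40,-.002); print(T); move(T,R)
```

```text
{'time': np.float64(3.567), 'joints': array([ 0.181,  0.823,  1.535,  0.316,  1.419, -1.224]), 'eef_pos': array([0.494, 0.204, 0.012]), 'grip_width': np.float64(0.092), 'grasp_force': np.float64(0.0), 'ft_force': array([0.675, 0.542, 0.702])}
[[-0.732  0.312 -0.605]
 [ 0.239  0.95   0.201]
 [ 0.638  0.003 -0.77 ]]
[0.49181828 0.20506067 0.00853209]
dxyz [-0.4  0.   4.5] twist [0.001  0.0066 0.0033]
```

>>> send_rows:
  fingers: [1, 1, -1, -1, -1, -1, -1, -1]
  xyz:
    - [0, 0, 4]
    - [0, 0, 4]
    - [0, 0, 4]
    - [0, 0, 4]
    - [0, 0, 4]
    - [0, 0, 4]
    - [0, 0, 4]
    - [0, 0, 4]
  twist:
    - [0, 0, 0]
    - [0, 0, 0]
    - [0, 0, 0]
    - [0, 0, 0]
    - [0, 0, 0]
    - [0, 0, 0]
    - [0, 0, 0]
    - [0, 0, 0]
  force: 35

```text
time: 4.23
eef_pos: [0.49, 0.2041, 0.0059]
orientation: [-0.389, -2.417, -0.142]
ft_force: [0.4, -0.8, 7.7]
grip_width: 0.0538
grasp_force: 3.6
```

Run:
```python
from h import *
show()
T,R=grasp1(40,-.002); print(T); move(T,R)
```

```text
{'time': np.float64(4.233), 'joints': array([ 0.181,  0.831,  1.541,  0.318,  1.413, -1.226]), 'eef_pos': array([0.49 , 0.204, 0.006]), 'grip_width': np.float64(0.054), 'grasp_force': np.float64(3.646), 'ft_force': array([ 0.432, -0.799,  7.712])}
[[-0.727  0.314 -0.611]
 [ 0.24   0.949  0.202]
 [ 0.643  0.    -0.766]]
[0.49181828 0.20506067 0.00853209]
dxyz [ 0.6  1.5 -2.9] twist [-0.0001 -0.0008  0.0002]
```

>>> send_rows:
  fingers: [-1, -1, -1, -1, -1, -1, -1, -1]
  xyz:
    - [0.5, 0, -3]
    - [0.5, 0, -3]
    - [0.5, 0, -3]
    - [0.5, 0, -3]
    - [0.5, 0, -3]
    - [0.5, 0, -3]
    - [0.5, 0, -3]
    - [0.5, 0, -3]
  twist:
    - [0, 0, 0]
    - [0, 0, 0]
    - [0, 0, 0]
    - [0, 0, 0]
    - [0, 0, 0]
    - [0, 0, 0]
    - [0, 0, 0]
    - [0, 0, 0]
  force: 35

```text
time: 4.9
eef_pos: [0.4911, 0.2035, 0.0077]
orientation: [-0.389, -2.418, -0.141]
ft_force: [0.2, 1.0, -0.8]
grip_width: 0.0151
grasp_force: 34.8
```

Run:
```python
from h import *
show()
T,R=grasp1(40,-.002); print(T); move(T,R)
```

```text
{'time': np.float64(4.9), 'joints': array([ 0.181,  0.83 ,  1.538,  0.316,  1.417, -1.225]), 'eef_pos': array([0.491, 0.203, 0.008]), 'grip_width': np.float64(0.015), 'grasp_force': np.float64(34.848), 'ft_force': array([ 0.193,  0.996, -0.84 ])}
[[-0.727  0.313 -0.611]
 [ 0.24   0.95   0.201]
 [ 0.643 -0.    -0.766]]
[0.49181828 0.20506067 0.00853209]
dxyz [ 0.4  1.7 -0.7] twist [-0.0009  0.      0.0003]
```

```bash
cat >> h.py <<'E'
def stand(phi,al,P,d,lift=0):   # bracket upright, tool leaning away (90-al) toward azimuth phi
    phi,al=np.radians(phi),np.radians(al); l=np.array([np.cos(phi),np.sin(phi),0]); Z=np.array([0,0,1.])
    z=-np.sin(al)*Z-np.cos(al)*l; bx=-np.cross(Z,l)
    return np.asarray(P)+z*d+Z*lift, toolR(bx,z)
E
python3 - <<'E'
from h import *
o=get_obs(); R0=Rn.from_rotvec(o["orientation"]).as_matrix()
print("lift in tool", R0.T@[0,0,100])
for phi in (10,20,30):
    T,R=stand(phi,40,[.45,.19,.029],-.0013,.06); print(phi,T); move(T,R)
T,R=stand(20,40,[.45,.19,.029],-.0013,.06)
# staged: spin about tool z
rv=Rn.from_matrix(R0.T@R).as_rotvec()
for f in (.25,.5,.75): print(f,(R0@Rn.from_rotvec(rv*f).as_matrix())[:,2])
E
```

```text
lift in tool [ 6.42759084e+01 -4.90457866e-02 -7.66068221e+01]
10 [0.45098073 0.19017293 0.08983562]
dxyz [ 78.8 -25.2 -41. ] twist [ 0.2397 -0.4892  2.7406]
20 [0.4509358  0.1903406  0.08983562]
dxyz [ 78.9 -25.1 -41. ] twist [ 0.2261 -0.6364  2.5868]
30 [0.45086244 0.19049793 0.08983562]
dxyz [ 79.  -25.  -40.9] twist [ 0.2121 -0.771   2.4264]
0.25 [-0.53958111  0.07021212 -0.83900089]
0.5 [-0.5390862  -0.09550209 -0.83681863]
0.75 [-0.60923792 -0.22478624 -0.76046059]
```

>>> send_rows:
  fingers: [-1, -1, -1, -1, -1, -1, -1, -1]
  xyz:
    - [13, 0, -15]
    - [32, 0, -38]
    - [51, 0, -61]
    - [64, 0, -77]
    - [64, 0, -77]
    - [64, 0, -77]
    - [64, 0, -77]
    - [64, 0, -77]
  twist:
    - [0, 0, 0]
    - [0, 0, 0]
    - [0.01, -0.03, 0.12]
    - [0.02, -0.06, 0.24]
    - [0.03, -0.09, 0.36]
    - [0.04, -0.12, 0.48]
    - [0.052, -0.148, 0.6]
    - [0.063, -0.176, 0.72]

```text
time: 5.57
eef_pos: [0.4917, 0.2033, 0.1084]
orientation: [-1.253, -2.283, 0.3]
ft_force: [-0.6, -0.4, -0.8]
grip_width: 0.0152
grasp_force: 34.8
```

Run:
```python
from h import *
show()
T,R=stand(20,40,[.45,.19,.029],-.0013,.07);move(T,R)
```

```text
{'time': np.float64(5.567), 'joints': array([ 0.262,  0.645,  1.55 ,  0.19 ,  1.486, -0.373]), 'eef_pos': array([0.492, 0.203, 0.108]), 'grip_width': np.float64(0.015), 'grasp_force': np.float64(34.847), 'ft_force': array([-0.616, -0.424, -0.81 ])}
[[-0.441  0.721 -0.535]
 [ 0.835  0.548  0.051]
 [ 0.331 -0.424 -0.843]]
dxyz [  4.3 -32.9  28.4] twist [ 0.1625 -0.4591  1.861 ]
```

>>> send_rows:
  fingers: [-1, -1, -1, -1, -1, -1, -1, -1]
  xyz:
    - [0, -4, 0]
    - [0, -8, 0]
    - [0, -12, 0]
    - [0, -16, 0]
    - [0, -16, 0]
    - [0, -16, 0]
    - [0, -16, 0]
    - [0, -16, 0]
  twist:
    - [0.01, -0.028, 0.115]
    - [0.02, -0.056, 0.23]
    - [0.03, -0.085, 0.345]
    - [0.04, -0.113, 0.46]
    - [0.05, -0.141, 0.575]
    - [0.06, -0.17, 0.69]
    - [0.07, -0.198, 0.805]
    - [0.08, -0.227, 0.92]

```text
time: 6.23
eef_pos: [0.4801, 0.1946, 0.1149]
orientation: [-2.243, -1.672, 0.871]
ft_force: [-0.3, 0.8, -0.7]
grip_width: 0.0154
grasp_force: 34.8
```

Run:
```python
from h import *
show()
T,R=stand(20,40,[.45,.19,.029],-.0013,.07);move(T,R)
```

```text
{'time': np.float64(6.233), 'joints': array([0.357, 0.685, 1.494, 0.036, 1.6  , 0.636]), 'eef_pos': array([0.48 , 0.195, 0.115]), 'grip_width': np.float64(0.015), 'grasp_force': np.float64(34.845), 'ft_force': array([-0.268,  0.784, -0.683])}
[[ 0.181  0.802 -0.57 ]
 [ 0.926 -0.333 -0.175]
 [-0.33  -0.496 -0.803]]
dxyz [ -4.3 -14.5  29.5] twist [ 0.0825 -0.2318  0.9414]
```

>>> send_rows:
  fingers: [-1, -1, -1, -1, -1, -1, -1, -1]
  xyz:
    - [0, -3, 4]
    - [0, -6, 10]
    - [-2, -10, 16]
    - [-4, -14, 22]
    - [-4, -14, 29]
    - [-4, -14, 29]
    - [-4, -14, 29]
    - [-4, -14, 29]
  twist:
    - [0.01, -0.028, 0.115]
    - [0.02, -0.056, 0.23]
    - [0.03, -0.085, 0.345]
    - [0.04, -0.113, 0.46]
    - [0.05, -0.141, 0.575]
    - [0.06, -0.17, 0.69]
    - [0.07, -0.198, 0.805]
    - [0.082, -0.232, 0.941]

```text
time: 6.9
eef_pos: [0.4515, 0.1906, 0.0996]
orientation: [2.682, 0.496, -1.249]
ft_force: [-0.5, 0.9, -0.0]
grip_width: 0.0152
grasp_force: 34.8
```

Run:
```python
from h import *
show()
T,R=stand(20,40,[.45,.19,.029],-.0013,.0);move(T,R)
p=cams.get_image("wrist"); cv2.imwrite("pics/w3.png",p["pixels"])
```

```text
{'time': np.float64(6.9), 'joints': array([0.38 , 0.814, 1.426, 0.022, 1.771, 1.579]), 'eef_pos': array([0.452, 0.191, 0.1  ]), 'grip_width': np.float64(0.015), 'grasp_force': np.float64(34.842), 'ft_force': array([-0.472,  0.873, -0.05 ])}
[[ 0.601  0.353 -0.717]
 [ 0.236 -0.936 -0.263]
 [-0.764 -0.011 -0.645]]
dxyz [52.9  0.8 45.5] twist [ 0.0021 -0.0033  0.0159]
```

View pics/w3.png

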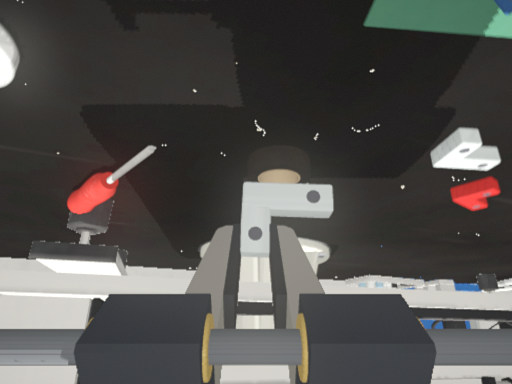

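The bracket is upright in the grip: in the inverted wrist image the long leg, at (290,198), is the lowest part. I will lower it onto the bench.

>>> send_rows:
  fingers: [-1, -1, -1, -1, -1, -1, -1, -1]
  xyz:
    - [15, 0, 13]
    - [30, 0, 26]
    - [42, 0.5, 36]
    - [48, 0.5, 41]
    - [51, 0.5, 44]
    - [51, 0.5, 44]
    - [51, 0.5, 44]
    - [51, 0.5, 44]
  twist:
    - [0, 0, 0.016]
    - [0, 0, 0.016]
    - [0.002, -0.003, 0.016]
    - [0.002, -0.003, 0.016]
    - [0.002, -0.003, 0.016]
    - [0.002, -0.003, 0.016]
    - [0.002, -0.003, 0.016]
    - [0.002, -0.003, 0.016]

```text
time: 7.62
eef_pos: [0.4512, 0.1907, 0.0328]
orientation: [2.682, 0.481, -1.248]
ft_force: [-0.2, 1.0, 0.8]
grip_width: 0.015
grasp_force: 34.9
```

Run:
```python
from h import *
show()
T,R=stand(20,40,[.45,.19,.029],-.0013,.0);move(T,R)
```

```text
{'time': np.float64(7.617), 'joints': array([0.38 , 0.901, 1.427, 0.024, 1.683, 1.587]), 'eef_pos': array([0.451, 0.191, 0.033]), 'grip_width': np.float64(0.015), 'grasp_force': np.float64(34.857), 'ft_force': array([-0.163,  0.974,  0.838])}
[[ 0.604  0.346 -0.719]
 [ 0.226 -0.938 -0.262]
 [-0.765 -0.004 -0.644]]
dxyz [2.  0.3 2.1] twist [ 0.     -0.0022  0.0059]
```

>>> send_rows:
  fingers: [-1, -1, -1, -1, -1]
  xyz:
    - [1, 0, 0.8]
    - [2, 0.3, 1.8]
    - [2.5, 0.3, 2.2]
    - [2.5, 0.3, 2.2]
    - [2.5, 0.3, 2.2]
  twist:
    - [0, 0, 0.005]
    - [0, 0, 0.005]
    - [0, 0, 0.005]
    - [0, 0, 0.005]
    - [0, 0, 0.005]

```text
time: 8.03
eef_pos: [0.4511, 0.1904, 0.0324]
orientation: [2.68, 0.473, -1.25]
ft_force: [2.1, 1.6, 19.9]
grip_width: 0.0156
grasp_force: 35.0
```

Run:
```python
from h import *
show()
T,R=stand(20,40,[.45,.19,.029],-.0013,.0);move(T,R)
p=cams.get_image("top"); C=cloud(p); q=C[p["z_map"]>0]; print(proj(p,[.45,.19,.03]))
```

```text
{'time': np.float64(8.033), 'joints': array([0.379, 0.903, 1.426, 0.023, 1.685, 1.592]), 'eef_pos': array([0.451, 0.19 , 0.032]), 'grip_width': np.float64(0.016), 'grasp_force': np.float64(34.996), 'ft_force': array([ 2.137,  1.583, 19.85 ])}
[[ 0.604  0.342 -0.72 ]
 [ 0.22  -0.94  -0.262]
 [-0.766 -0.001 -0.643]]
dxyz [1.8 0.  1.8] twist [-0.0001  0.0003  0.0006]
[212.5378076  202.84430548]
```

>>> send_rows:
  fingers: [-1, -1, -1]
  xyz:
    - [-1, 0, -1]
    - [-1, 0, -1]
    - [-1, 0, -1]
  twist:
    - [0, 0, 0]
    - [0, 0, 0]
    - [0, 0, 0]
  force: 4

```text
time: 8.33
eef_pos: [0.4514, 0.1904, 0.0314]
orientation: [2.681, 0.473, -1.247]
ft_force: [0.8, -0.1, 5.5]
grip_width: 0.0163
grasp_force: 4.0
```

```bash
cat >> h.py <<'E'
def planes(p,name="bracket_a"):
    for r in spotter.trace(p,name)[:2]:
        m=cv2.erode(r["pixels"].astype(np.uint8),np.ones((5,5)))>0; q=cloud(p)[m&(p["z_map"]>0)]
        if len(q)<20: continue
        c=np.median(q,0); k=np.linalg.norm(q-c,axis=1)<.05; q=q[k]
        s=np.linalg.svd(q-q.mean(0),full_matrices=False); print(name,round(r["confidence"],2),np.round(r["point"]),"mean",np.round(q.mean(0),4),"normal",np.round(s[2][2],3),"rms",round(s[1][2]/len(q)**.5*1000,2),"zrange",np.round(np.percentile(q[:,2],[2,98]),4))
E
python3 - <<'E'
from h import *
show()
p=cams.get_image("wrist"); planes(p); cv2.imwrite("pics/w4.png",p["pixels"])
E
```

```text
{'time': np.float64(8.333), 'joints': array([0.379, 0.903, 1.427, 0.023, 1.682, 1.592]), 'eef_pos': array([0.451, 0.19 , 0.031]), 'grip_width': np.float64(0.016), 'grasp_force': np.float64(4.008), 'ft_force': array([ 0.8  , -0.132,  5.507])}
[[ 0.605  0.342 -0.719]
 [ 0.221 -0.94  -0.262]
 [-0.765 -0.    -0.644]]
bracket_a 0.94 [484. 228.] mean [0.4591 0.0206 0.0095] normal [0.038 0.075 0.996] rms 3.59 zrange [0.0022 0.0139]
bracket_a 0.76 [268. 205.] mean [0.4623 0.1805 0.0158] normal [-0.944 -0.329 -0.032] rms 1.48 zrange [0.0021 0.0391]
```

The face normal is horizontal (about 2° off), so the bracket stands squarely. I will release and back off.

>>> send_rows:
  fingers: [-0.3, -0.3, -0.3, -0.3, -0.3, -0.3, -0.3, -0.3]
  xyz:
    - [0, 0, 0]
    - [0, 0, 0]
    - [0, 0, 0]
    - [0, 0, -5]
    - [0, 0, -20]
    - [0, 0, -45]
    - [0, 0, -75]
    - [0, 0, -100]
  twist:
    - [0, 0, 0]
    - [0, 0, 0]
    - [0, 0, 0]
    - [0, 0, 0]
    - [0, 0, 0]
    - [0, 0, 0]
    - [0, 0, 0]
    - [0, 0, 0]

```text
time: 9.1
eef_pos: [0.5243, 0.217, 0.0961]
orientation: [2.682, 0.473, -1.247]
ft_force: [0.7, -0.3, 0.1]
grip_width: 0.032
grasp_force: 0.0
```

Run:
```python
from h import *
show()
p=cams.get_image("wrist"); planes(p); cv2.imwrite("pics/w5.png",p["pixels"])
```

```text
{'time': np.float64(9.1), 'joints': array([0.377, 0.921, 1.203, 0.022, 1.887, 1.595]), 'eef_pos': array([0.524, 0.217, 0.096]), 'grip_width': np.float64(0.032), 'grasp_force': np.float64(0.0), 'ft_force': array([ 0.736, -0.342,  0.123])}
[[ 0.606  0.342 -0.718]
 [ 0.221 -0.94  -0.262]
 [-0.765 -0.    -0.645]]
bracket_a 0.77 [259. 165.] mean [0.4622 0.1801 0.0165] normal [0.947 0.315 0.06 ] rms 1.68 zrange [0.0025 0.0395]
bracket_a 0.64 [426. 188.] mean [0.4588 0.0141 0.0103] normal [ 0.136 -0.042  0.99 ] rms 3.25 zrange [0.0032 0.0142]
```

Run:
```python
from h import *
o=get_obs(); R0=Rn.from_rotvec(o["orientation"]).as_matrix()
l=np.array([.943,.33,0]); P=np.array([.451,.190,0]); R=toolR(R0[:,1]*[1,1,0],[0,0,-1])
move([.515,.213,.15],R0)
move([.4085,.1755,.15],R)
# in tool-down frame
print("l in tool-down",R.T@l, R)
```

```text
dxyz [-48.4   0.6 -25.1] twist [0. 0. 0.]
dxyz [-121.7   -0.6   60.8] twist [-3.000e-04  8.646e-01  2.000e-04]
l in tool-down [0.9989954  0.01253732 0.        ] [[ 0.93965465  0.34212445  0.        ]
 [ 0.34212445 -0.93965465  0.        ]
 [ 0.          0.         -1.        ]]
```

>>> send_rows:
  fingers: [-1, -1, -1, -1, -1, -1, -1, -1]
  xyz:
    - [-24, 0, -13]
    - [-48, 0, -25]
    - [-66, 0, -5]
    - [-85, 0, 15]
    - [-100, 0, 35]
    - [-121, -0.6, 61]
    - [-121, -0.6, 61]
    - [-121, -0.6, 61]
  twist:
    - [0, 0.12, 0]
    - [0, 0.24, 0]
    - [0, 0.36, 0]
    - [0, 0.48, 0]
    - [0, 0.6, 0]
    - [0, 0.72, 0]
    - [0, 0.84, 0]
    - [0, 0.865, 0]

```text
time: 9.87
eef_pos: [0.3999, 0.1722, 0.1472]
orientation: [3.093, 0.546, -0.005]
ft_force: [0.4, -0.5, 0.4]
grip_width: 0.0004
grasp_force: 0.0
```

Run:
```python
from h import *
show()
l=np.array([.943,.33,0]); P=np.array([.451,.190,0]); R=toolR([.342,-.94,0],[0,0,-1])
for s,h in((-.045,.031),(-.017,.031),(.008,.031)): move(P+l*s+[0,0,h],R)
```

```text
{'time': np.float64(9.867), 'joints': array([0.403, 0.145, 2.087, 0.   , 0.913, 1.624]), 'eef_pos': array([0.4  , 0.172, 0.147]), 'grip_width': np.float64(0.0), 'grasp_force': np.float64(0.0), 'ft_force': array([ 0.397, -0.544,  0.415])}
[[ 0.94   0.342 -0.003]
 [ 0.342 -0.94  -0.001]
 [-0.003 -0.    -1.   ]]
dxyz [  9.5   0.2 116.2] twist [-0.      0.0029  0.0006]
dxyz [ 37.5   0.5 116.1] twist [-0.      0.0029  0.0006]
dxyz [ 62.4   0.8 116.1] twist [-0.      0.0029  0.0006]
```

>>> send_rows:
  fingers: [-1, -1, -1, -1, -1, -1, -1, -1]
  xyz:
    - [5, 0, 40]
    - [8, 0, 80]
    - [9, 0, 105]
    - [9, 0, 115]
    - [16, 0, 115]
    - [24, 0, 115]
    - [30, 0, 115]
    - [34, 0, 115]
  twist:
    - [0, 0.003, 0]
    - [0, 0.003, 0]
    - [0, 0.003, 0]
    - [0, 0.003, 0]
    - [0, 0.003, 0]
    - [0, 0.003, 0]
    - [0, 0.003, 0]
    - [0, 0.003, 0]

```text
time: 10.53
eef_pos: [0.4394, 0.1868, 0.0344]
orientation: [-3.093, -0.546, -0.001]
ft_force: [-0.7, 0.2, 0.1]
grip_width: 0.0008
grasp_force: 0.1
```

>>> send_rows:
  fingers: [-1, -1, -1, -1, -1, -1, -1, -1]
  xyz:
    - [5, 0, 0]
    - [10, 0, 0]
    - [15, 0, 0]
    - [20, 0, 0]
    - [25, 0, 0]
    - [28, 0, 0]
    - [28, 0, 0]
    - [20, 0, -5]
  twist:
    - [0, 0, 0]
    - [0, 0, 0]
    - [0, 0, 0]
    - [0, 0, 0]
    - [0, 0, 0]
    - [0, 0, 0]
    - [0, 0, 0]
    - [0, 0, 0]

```text
time: 11.2
eef_pos: [0.4564, 0.193, 0.0374]
orientation: [3.093, 0.546, -0.005]
ft_force: [-0.3, -0.0, -0.1]
grip_width: 0.0006
grasp_force: 0.0
```

Run:
```python
from h import *
show()
p=cams.get_image("scene"); planes(p); p=cams.get_image("top"); planes(p)
```

```text
{'time': np.float64(11.2), 'joints': array([0.397, 0.41 , 2.04 , 0.   , 0.694, 1.618]), 'eef_pos': array([0.456, 0.193, 0.037]), 'grip_width': np.float64(0.001), 'grasp_force': np.float64(0.0), 'ft_force': array([-0.268, -0.015, -0.141])}
[[ 0.94   0.342 -0.003]
 [ 0.342 -0.94  -0.001]
 [-0.003 -0.    -1.   ]]
bracket_a 0.46 [259. 246.] mean [0.4757 0.2015 0.0139] normal [-0.095  0.244 -0.965] rms 1.48 zrange [0.0106 0.017 ]
bracket_a 0.51 [291. 201.] mean [0.4478 0.0106 0.0147] normal [ 0.007 -0.014  1.   ] rms 1.56 zrange [0.0116 0.0175]
```

>>> send_rows:
  fingers: [1, 1, 1, 1, 1, 1, 1, 1]
  xyz:
    - [-5, 0, -40]
    - [-10, 0, -80]
    - [-10, 0, -120]
    - [-10, 0, -160]
    - [-10, 0, -190]
    - [-10, 0, -190]
    - [-10, 0, -190]
    - [-10, 0, -190]
  twist:
    - [0, 0, 0]
    - [0, 0, 0]
    - [0, 0, 0]
    - [0, 0, 0]
    - [0, 0, 0]
    - [0, 0, 0]
    - [0, 0, 0]
    - [0, 0, 0]

```text
time: 12.07
eef_pos: [0.4463, 0.1892, 0.2271]
orientation: [3.093, 0.546, -0.006]
ft_force: [1.0, 1.1, -0.5]
grip_width: 0.0514
grasp_force: 0.0
```

Run:
```python
from h import *
show()
p=cams.get_image("wrist"); cv2.imwrite("pics/w6.png",p["pixels"])
for r in spotter.trace(p,"bracket_a")[:3]:
    print(r["confidence"],np.round(r["point"]),[(u,*[np.round(v,4) for v in fit(p,r["pixels"],u)]) for u in(1,-1)])
for r in spotter.trace(p,"tray_floor")[:1]: 
    q=cloud(p)[r["pixels"]&(p["z_map"]>0)]; print(cv2.minAreaRect((q[q[:,2]<.008][:,:2]*1000).astype(np.float32)))
planes(p)
```

```text
{'time': np.float64(12.067), 'joints': array([0.398, 0.122, 1.908, 0.   , 1.116, 1.619]), 'eef_pos': array([0.446, 0.189, 0.227]), 'grip_width': np.float64(0.051), 'grasp_force': np.float64(0.0), 'ft_force': array([ 0.957,  1.078, -0.483])}
[[ 0.94   0.342 -0.004]
 [ 0.342 -0.94  -0.001]
 [-0.004 -0.    -1.   ]]
0.73 [397. 204.] [(1, array([0.4461, 0.0006]), np.float64(4.9769), np.float64(0.9056)), (-1, array([0.4517, 0.0171]), np.float64(0.552), np.float64(0.7588))]
0.62 [261. 131.] [(1, array([0.473 , 0.1785]), np.float64(5.0707), np.float64(0.9416)), (-1, array([0.4837, 0.201 ]), np.float64(6.6273), np.float64(0.7358))]
((413.01300048828125, -168.12152099609375), (35.82491683959961, 18.420974731445312), 33.735469818115234)
bracket_a 0.73 [397. 204.] mean [0.4522 0.0111 0.0132] normal [-0.007 -0.014 -1.   ] rms 1.33 zrange [0.009  0.0151]
bracket_a 0.62 [261. 131.] mean [0.4769 0.1864 0.0135] normal [ 0.004 -0.001  1.   ] rms 0.75 zrange [0.0119 0.015 ]
```

View pics/w6.png

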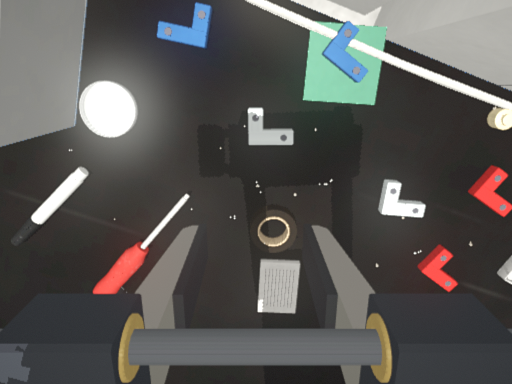

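The push worked: the bracket at pixel (268,130) now lies flat as an L, matching the master at (345,50). Next is a tool-down pick by the long leg.

```bash
cat >> h.py <<'E'
def pick(c,yaw,h,gx=.008,gy=0):
    B=flatR(yaw,1); return np.r_[np.r_[c,0]+B@[gx,gy,0]]+[0,0,h], toolR(B[:,1],[0,0,-1])
E
python3 - <<'E'
from h import *
T,R=pick([.473,.1785],5.071,.08); print(T,np.degrees(5.071)-360); move(T,R)
E
```

```text
[0.47580779 0.17100892 0.08      ] -69.45310208915953
dxyz [ 22.6  27.2 146.2] twist [-0.0046  0.0046 -1.5802]
```

>>> send_rows:
  fingers: [1, 1, 1, 1, 1, 1, 1, 1]
  xyz:
    - [23, 27, 0]
    - [23, 27, 10]
    - [23, 27, 20]
    - [23, 27, 30]
    - [23, 27, 40]
    - [23, 27, 55]
    - [23, 27, 70]
    - [23, 27, 85]
  twist:
    - [0, 0, -0.12]
    - [0, 0, -0.24]
    - [0, 0, -0.36]
    - [0, 0, -0.48]
    - [0, 0, -0.6]
    - [0, 0, -0.72]
    - [0, 0, -0.84]
    - [0, 0, -0.96]

```text
time: 12.93
eef_pos: [0.4771, 0.1717, 0.1412]
orientation: [-2.485, -1.919, 0.007]
ft_force: [-0.1, -0.5, 0.2]
grip_width: 0.0921
grasp_force: 0.0
```

Run:
```python
from h import *
T,R=pick([.473,.1785],5.071,.05);  move(T,R)
```

```text
dxyz [-0.7 -0.7 91.2] twist [-0.0044  0.0012 -0.6143]
```

>>> send_rows:
  fingers: [1, 1, 1, 1, 1, 1, 1, 1]
  xyz:
    - [-0.7, -0.7, 15]
    - [-0.7, -0.7, 30]
    - [-0.7, -0.7, 45]
    - [-0.7, -0.7, 60]
    - [-0.7, -0.7, 75]
    - [-0.7, -0.7, 91]
    - [-0.7, -0.7, 91]
    - [-0.7, -0.7, 91]
  twist:
    - [-0.004, 0.001, -0.12]
    - [-0.004, 0.001, -0.24]
    - [-0.004, 0.001, -0.36]
    - [-0.004, 0.001, -0.48]
    - [-0.004, 0.001, -0.6]
    - [-0.004, 0.001, -0.614]
    - [-0.004, 0.001, -0.614]
    - [-0.004, 0.001, -0.614]

```text
time: 13.6
eef_pos: [0.4753, 0.1709, 0.0506]
orientation: [-1.798, -2.574, 0.003]
ft_force: [0.3, 0.1, 0.8]
grip_width: 0.092
grasp_force: 0.0
```

Run:
```python
from h import *
show()
T,R=pick([.473,.1785],5.071,.005);  move(T,R)
```

```text
{'time': np.float64(13.6), 'joints': array([ 0.342,  0.398,  2.014, -0.   ,  0.731, -0.009]), 'eef_pos': array([0.475, 0.171, 0.051]), 'grip_width': np.float64(0.092), 'grasp_force': np.float64(0.0), 'ft_force': array([0.291, 0.142, 0.834])}
[[-0.344  0.939 -0.002]
 [ 0.939  0.344 -0.001]
 [-0.    -0.002 -1.   ]]
dxyz [-0.1  0.6 45.6] twist [-0.0023  0.0001 -0.0074]
```

>>> send_rows:
  fingers: [0, 0, 0, 0, 0, -1, -1, -1]
  xyz:
    - [0, 0.5, 15]
    - [0, 0.5, 30]
    - [0, 0.5, 40]
    - [0, 0.5, 45]
    - [0, 0.5, 45]
    - [0, 0.5, 45]
    - [0, 0.5, 45]
    - [0, 0.5, 45]
  twist:
    - [-0.002, 0, -0.007]
    - [-0.002, 0, -0.007]
    - [-0.002, 0, -0.007]
    - [-0.002, 0, -0.007]
    - [-0.002, 0, -0.007]
    - [-0.002, 0, -0.007]
    - [-0.002, 0, -0.007]
    - [-0.002, 0, -0.007]
  force: 25

```text
time: 14.27
eef_pos: [0.4775, 0.1717, 0.0075]
orientation: [1.787, 2.581, 0.005]
ft_force: [-0.1, 0.4, -0.1]
grip_width: 0.0407
grasp_force: 0.0
```

>>> send_rows:
  fingers: [-1, -1, -1, -1, -1, -1]
  xyz:
    - [0, 0, 0]
    - [0, 0, 0]
    - [0, 0, 0]
    - [0, 0, 0]
    - [0, 0, 0]
    - [0, 0, 0]
  twist:
    - [0, 0, 0]
    - [0, 0, 0]
    - [0, 0, 0]
    - [0, 0, 0]
    - [0, 0, 0]
    - [0, 0, 0]

```text
time: 14.77
eef_pos: [0.477, 0.1715, 0.0069]
orientation: [1.788, 2.581, 0.004]
ft_force: [-1.1, 0.4, 4.9]
grip_width: 0.0154
grasp_force: 25.0
```

Run:
```python
from h import *
show()
# tray frame
ax=np.radians(-9.2); e=np.array([np.cos(ax),np.sin(ax)]); c=np.array([.494,-.229])
T,R=pick(c+e*.035,np.radians(-99.2),.09); print(T); move(T,R)
```

```text
{'time': np.float64(14.767), 'joints': array([ 0.342,  0.475,  2.032, -0.   ,  0.631, -0.017]), 'eef_pos': array([0.477, 0.171, 0.007]), 'grip_width': np.float64(0.015), 'grasp_force': np.float64(24.962), 'ft_force': array([-1.072,  0.4  ,  4.862])}
[[-0.352  0.936  0.003]
 [ 0.936  0.352  0.001]
 [-0.     0.003 -1.   ]]
[ 0.52727072 -0.24249293  0.09      ]
dxyz [-405.2  -98.3  -83.3] twist [ 0.003  -0.0007  0.52  ]
```

>>> send_rows:
  fingers: [-1, -1, -1, -1, -1, -1, -1, -1]
  xyz:
    - [0, 0, -30]
    - [-10, 0, -70]
    - [-50, -10, -100]
    - [-90, -20, -120]
    - [-130, -30, -120]
    - [-170, -40, -120]
    - [-210, -50, -120]
    - [-250, -60, -120]
  twist:
    - [0, 0, 0]
    - [0, 0, 0.07]
    - [0, 0, 0.14]
    - [0, 0, 0.21]
    - [0, 0, 0.28]
    - [0, 0, 0.35]
    - [0, 0, 0.42]
    - [0, 0, 0.52]

```text
time: 15.43
eef_pos: [0.5072, -0.0754, 0.127]
orientation: [2.394, 2.032, 0.005]
ft_force: [0.1, 0.0, -0.7]
grip_width: 0.0156
grasp_force: 25.0
```

Run:
```python
from h import *
show()
ax=np.radians(-9.2); e=np.array([np.cos(ax),np.sin(ax)]); c=np.array([.494,-.229])
T,R=pick(c+e*.035,np.radians(-99.2),.13); move(T,R)
```

```text
{'time': np.float64(15.433), 'joints': array([-0.151,  0.286,  1.955,  0.002,  0.898,  0.011]), 'eef_pos': array([ 0.507, -0.075,  0.127]), 'grip_width': np.float64(0.016), 'grasp_force': np.float64(24.951), 'ft_force': array([ 0.131,  0.028, -0.695])}
[[ 0.163  0.987  0.004]
 [ 0.987 -0.163  0.001]
 [ 0.001  0.004 -1.   ]]
dxyz [-161.6   47.    -3. ] twist [ 0.0037 -0.0014 -0.0027]
```

>>> send_rows:
  fingers: [-1, -1, -1, -1, -1, -1]
  xyz:
    - [-40, 12, -3]
    - [-80, 24, -3]
    - [-120, 36, -3]
    - [-161, 47, -3]
    - [-161, 47, -3]
    - [-161, 47, -3]
  twist:
    - [0, 0, 0]
    - [0, 0, 0]
    - [0, 0, 0]
    - [0, 0, 0]
    - [0, 0, 0]
    - [0, 0, 0]

```text
time: 15.93
eef_pos: [0.5276, -0.242, 0.1291]
orientation: [2.395, 2.031, 0.004]
ft_force: [-0.3, 0.5, -0.6]
grip_width: 0.0157
grasp_force: 25.0
```

Run:
```python
from h import *
show()
for n in("wrist","top"):
    p=cams.get_image(n); C=cloud(p)
    r=spotter.trace(p,"tray_floor")[0]; m=r["pixels"]&(p["z_map"]>0); q=C[m]; q=q[q[:,2]<.03]; print(n,r["confidence"],np.round(np.percentile(q[:,2],[5,50,95]),4),cv2.minAreaRect((q[:,:2]*1000).astype(np.float32)))
    if n=="wrist":
        planes(p); cv2.imwrite("pics/w7.png",p["pixels"])
        c=np.array([.494,-.229])
```

```text
{'time': np.float64(15.933), 'joints': array([-0.434,  0.379,  1.808,  0.002,  0.953, -0.271]), 'eef_pos': array([ 0.528, -0.242,  0.129]), 'grip_width': np.float64(0.016), 'grasp_force': np.float64(24.953), 'ft_force': array([-0.303,  0.517, -0.569])}
[[ 0.163  0.987  0.003]
 [ 0.987 -0.163  0.001]
 [ 0.001  0.003 -1.   ]]
wrist 0.92 [-0.0002  0.0011  0.0136] ((493.581787109375, -233.92214965820312), (115.40504455566406, 213.6439666748047), 81.02857208251953)
bracket_a 0.75 [260. 205.] mean [ 0.5389 -0.2254  0.1352] normal [-0.005  0.035  0.999] rms 1.42 zrange [0.1294 0.1368]Traceback (most recent call last):
  File "<stdin>", line 5, in <module>
IndexError: list index out of range
```

View pics/w7.png

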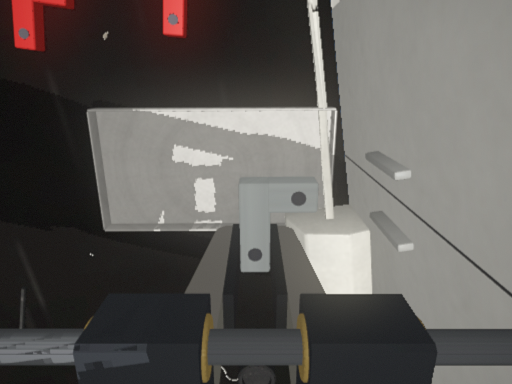

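The tray and the held bracket are both in view (bracket at (270,220)) and line up. I will shift 10 mm toward the robot and lower.

>>> send_rows:
  fingers: [-1, -1, -1, -1, -1, -1, -1, -1]
  xyz:
    - [0, -10, 30]
    - [0, -10, 60]
    - [0, -10, 90]
    - [0, -10, 105]
    - [0, -10, 112]
    - [0, -10, 116]
    - [0, -10, 117]
    - [0, -10, 117]
  twist:
    - [0.003, 0, 0]
    - [0.003, 0, 0]
    - [0.003, 0, 0]
    - [0.003, 0, 0]
    - [0.003, 0, 0]
    - [0.003, 0, 0]
    - [0.003, 0, 0]
    - [0.003, 0, 0]

```text
time: 16.85
eef_pos: [0.5191, -0.238, 0.0133]
orientation: [-2.392, -2.037, -0.002]
ft_force: [0.2, 0.5, -0.8]
grip_width: 0.0156
grasp_force: 25.0
```

Run:
```python
from h import *
show()
```

```text
{'time': np.float64(16.85), 'joints': array([-0.433,  0.534,  1.888,  0.002,  0.719, -0.275]), 'eef_pos': array([ 0.519, -0.238,  0.013]), 'grip_width': np.float64(0.016), 'grasp_force': np.float64(24.953), 'ft_force': array([ 0.247,  0.523, -0.803])}
[[ 0.159  0.987  0.001]
 [ 0.987 -0.159  0.001]
 [ 0.001  0.001 -1.   ]]
```

>>> send_rows:
  fingers: [-1, -1, -1, -1]
  xyz:
    - [0, 0, 2]
    - [0, 0, 3.5]
    - [0, 0, 3.5]
    - [0, 0, 3.5]
  twist:
    - [0, 0, 0]
    - [0, 0, 0]
    - [0, 0, 0]
    - [0, 0, 0]
  force: 8

```text
time: 17.18
eef_pos: [0.5185, -0.2383, 0.0094]
orientation: [-2.392, -2.036, -0.002]
ft_force: [-0.1, 0.6, 0.1]
grip_width: 0.0163
grasp_force: 8.0
```

>>> send_rows:
  fingers: [-0.2, -0.2, -0.2, -0.2, -0.2, -0.2, -0.2, -0.2]
  xyz:
    - [0, 0, 0]
    - [0, 0, 0]
    - [0, 0, 0]
    - [0, 0, 0]
    - [0, 0, -20]
    - [0, 0, -60]
    - [0, 0, -100]
    - [0, 0, -120]
  twist:
    - [0, 0, 0]
    - [0, 0, 0]
    - [0, 0, 0]
    - [0, 0, 0]
    - [0, 0, 0]
    - [0, 0, 0]
    - [0, 0, 0]
    - [0, 0, 0]

```text
time: 17.85
eef_pos: [0.5198, -0.2391, 0.1331]
orientation: [2.391, 2.034, 0.004]
ft_force: [1.4, 0.1, -0.4]
grip_width: 0.0367
grasp_force: 0.0
```

Run:
```python
from h import *
show()
T,R=pick([.4463,0.],4.978,.08,); print(T); move(T,R)
p=cams.get_image("wrist")
for r in spotter.trace(p,"bracket_a")[:3]: print(r["confidence"],np.round(r["point"]),[np.round(v,4) for v in fit(p,r["pixels"],1,zc=.009)])
```

```text
{'time': np.float64(17.85), 'joints': array([-0.434,  0.361,  1.824,  0.002,  0.952, -0.275]), 'eef_pos': array([ 0.52 , -0.239,  0.133]), 'grip_width': np.float64(0.037), 'grasp_force': np.float64(0.0), 'ft_force': array([ 1.38 ,  0.085, -0.399])}
[[ 0.16   0.987  0.004]
 [ 0.987 -0.16  -0.   ]
 [ 0.     0.004 -1.   ]]
[ 0.44839999 -0.00771946  0.08      ]
dxyz [ 216.9 -107.7   52.8] twist [ 0.0037  0.0005 -0.4262]
0.96 [253. 155.] [array([ 0.5214, -0.2289]), np.float64(4.5315), np.float64(0.9136)]
```

Bracket 1 lies in the tray at about (0.521, -0.229), the right way up. Now the second one.

>>> send_rows:
  fingers: [1, 1, 1, 1, 1, 1, 1, 1]
  xyz:
    - [36, -18, 0]
    - [72, -36, 0]
    - [108, -54, 0]
    - [144, -72, 10]
    - [180, -90, 30]
    - [217, -108, 53]
    - [217, -108, 53]
    - [217, -108, 53]
  twist:
    - [0, 0, -0.07]
    - [0, 0, -0.14]
    - [0, 0, -0.21]
    - [0, 0, -0.28]
    - [0.004, 0, -0.35]
    - [0.004, 0, -0.426]
    - [0.004, 0, -0.426]
    - [0.004, 0, -0.426]

```text
time: 18.62
eef_pos: [0.4436, -0.005, 0.0743]
orientation: [-1.9, -2.492, 0.007]
ft_force: [0.1, 0.7, 0.4]
grip_width: 0.0882
grasp_force: 0.0
```

Run:
```python
from h import *
show()
T,R=pick([.4463,0.],4.978,.007); move(T,R)
p=cams.get_image("wrist")
for r in spotter.trace(p,"bracket_a")[:3]: print(r["confidence"],np.round(r["point"]),[np.round(v,4) for v in fit(p,r["pixels"],1)])
```

```text
{'time': np.float64(18.617), 'joints': array([-1.600e-02,  2.830e-01,  2.123e+00,  2.000e-03,  7.440e-01,
       -2.850e-01]), 'eef_pos': array([ 0.444, -0.005,  0.074]), 'grip_width': np.float64(0.088), 'grasp_force': np.float64(0.0), 'ft_force': array([0.138, 0.675, 0.375])}
[[-0.265  0.964 -0.009]
 [ 0.964  0.265  0.001]
 [ 0.004 -0.008 -1.   ]]
dxyz [-4.1  4.4 67.2] twist [-0.0081 -0.0037  0.0025]
0.97 [268. 176.] [array([4.461e-01, 2.000e-04]), np.float64(5.0079), np.float64(0.9298)]
```

>>> send_rows:
  fingers: [0, 0, 0, 0, 0, -1, -1, -1]
  xyz:
    - [0, 0, 0]
    - [0, 0, 30]
    - [0, 0, 55]
    - [0, 0, 68]
    - [0, 0, 73]
    - [0, 0, 73]
    - [0, 0, 73]
    - [0, 0, 73]
  twist:
    - [0, 0, 0]
    - [0, 0, 0]
    - [0, 0, 0]
    - [0, 0, 0]
    - [0, 0, 0]
    - [0, 0, 0]
    - [0, 0, 0]
    - [0, 0, 0]
  force: 25

```text
time: 19.38
eef_pos: [0.4472, -0.0072, 0.0043]
orientation: [-1.908, -2.493, 0.001]
ft_force: [0.2, -0.5, 0.1]
grip_width: 0.0407
grasp_force: 0.0
```

>>> send_rows:
  fingers: [-1, -1, -1, -1, -1, -1]
  xyz:
    - [0, 0, 0]
    - [0, 0, 0]
    - [0, 0, 0]
    - [0, 0, 0]
    - [0, 0, 0]
    - [0, 0, 0]
  twist:
    - [0, 0, 0]
    - [0, 0, 0]
    - [0, 0, 0]
    - [0, 0, 0]
    - [0, 0, 0]
    - [0, 0, 0]

```text
time: 19.88
eef_pos: [0.4465, -0.0066, 0.0038]
orientation: [-1.906, -2.493, 0.002]
ft_force: [-0.2, 0.4, 6.9]
grip_width: 0.0155
grasp_force: 25.0
```

Run:
```python
from h import *
show()
ax=np.radians(-9.2); e=np.array([np.cos(ax),np.sin(ax)]); c=np.array([.494,-.229])
T,R=pick(c-e*.055,np.radians(-99.2),.13); print(T); move(T,R)
```

```text
{'time': np.float64(19.883), 'joints': array([-1.900e-02,  4.220e-01,  2.155e+00,  2.000e-03,  5.670e-01,
       -2.870e-01]), 'eef_pos': array([ 0.446, -0.007,  0.004]), 'grip_width': np.float64(0.015), 'grasp_force': np.float64(24.999), 'ft_force': array([-0.188,  0.396,  6.878])}
[[-0.262  0.965 -0.003]
 [ 0.965  0.262  0.001]
 [ 0.002 -0.003 -1.   ]]
[ 0.43842846 -0.22810362  0.13      ]
dxyz [-211.3  -66.3 -126.5] twist [-0.0032 -0.0014  0.4261]
```

>>> send_rows:
  fingers: [-1, -1, -1, -1, -1, -1, -1, -1]
  xyz:
    - [0, 0, -30]
    - [-10, 0, -65]
    - [-45, -10, -90]
    - [-82, -22, -110]
    - [-118, -34, -126]
    - [-155, -46, -126]
    - [-185, -57, -126]
    - [-211, -66, -126]
  twist:
    - [0, 0, 0]
    - [0, 0, 0.07]
    - [0, 0, 0.14]
    - [0, 0, 0.21]
    - [0, 0, 0.28]
    - [0, 0, 0.35]
    - [0, 0, 0.42]
    - [-0.003, 0, 0.426]

```text
time: 20.55
eef_pos: [0.4381, -0.2302, 0.1298]
orientation: [-2.397, -2.03, -0.001]
ft_force: [0.5, -0.3, -0.3]
grip_width: 0.0156
grasp_force: 25.0
```

>>> send_rows:
  fingers: [-1, -1]
  xyz:
    - [0, 0, 0]
    - [0, 0, 0]
  twist:
    - [0, 0, 0]
    - [0, 0, 0]

```text
time: 20.72
eef_pos: [0.4378, -0.2287, 0.1289]
orientation: [-2.393, -2.032, -0.0]
ft_force: [0.1, -0.3, -0.5]
grip_width: 0.0157
grasp_force: 25.0
```

Run:
```python
from h import *
show()
ax=np.radians(-9.2); e=np.array([np.cos(ax),np.sin(ax)]); c=np.array([.494,-.229])
T,R=pick(c-e*.055,np.radians(-99.2),.006); print(T); move(T,R)
```

```text
{'time': np.float64(20.717), 'joints': array([-4.850e-01,  2.590e-01,  1.987e+00,  1.000e-03,  8.970e-01,
       -3.230e-01]), 'eef_pos': array([ 0.438, -0.229,  0.129]), 'grip_width': np.float64(0.016), 'grasp_force': np.float64(24.992), 'ft_force': array([ 0.057, -0.318, -0.529])}
[[ 0.162  0.987 -0.001]
 [ 0.987 -0.162  0.002]
 [ 0.001 -0.002 -1.   ]]
[ 0.43842846 -0.22810362  0.006     ]
dxyz [  0.5   0.7 122.9] twist [-0.0016 -0.0014 -0.0026]
```

>>> send_rows:
  fingers: [-1, -1, -1, -1, -1, -1, -1, -1]
  xyz:
    - [0, 0, 30]
    - [0, 0, 60]
    - [0, 0, 90]
    - [0, 0, 107]
    - [0, 0, 115]
    - [0, 0, 119]
    - [0, 0, 119]
    - [0, 0, 119]
  twist:
    - [0, 0, 0]
    - [0, 0, 0]
    - [0, 0, 0]
    - [0, 0, 0]
    - [0, 0, 0]
    - [0, 0, 0]
    - [0, 0, 0]
    - [0, 0, 0]

```text
time: 21.38
eef_pos: [0.4388, -0.2274, 0.0109]
orientation: [-2.391, -2.036, -0.001]
ft_force: [0.5, -0.6, -0.9]
grip_width: 0.0156
grasp_force: 25.0
```

>>> send_rows:
  fingers: [-1, -1, -1, -1]
  xyz:
    - [0, 0, 2]
    - [0, 0, 3.5]
    - [0, 0, 3.5]
    - [0, 0, 3.5]
  twist:
    - [0, 0, 0]
    - [0, 0, 0]
    - [0, 0, 0]
    - [0, 0, 0]
  force: 8

```text
time: 21.72
eef_pos: [0.4384, -0.2277, 0.007]
orientation: [-2.392, -2.035, -0.001]
ft_force: [1.0, -0.1, -1.0]
grip_width: 0.016
grasp_force: 8.0
```

Run:
```python
from h import *
show()
```

```text
{'time': np.float64(21.717), 'joints': array([-4.830e-01,  4.630e-01,  2.056e+00,  1.000e-03,  6.230e-01,
       -3.230e-01]), 'eef_pos': array([ 0.438, -0.228,  0.007]), 'grip_width': np.float64(0.016), 'grasp_force': np.float64(7.992), 'ft_force': array([ 0.985, -0.071, -1.02 ])}
[[ 0.16   0.987 -0.   ]
 [ 0.987 -0.16   0.001]
 [ 0.001 -0.001 -1.   ]]
```

Contact isn't felt yet, so I will go 1 mm lower, then release, lift and back away.

>>> send_rows:
  fingers: [-1, -1, -1, -0.2, -0.2, -0.2, -0.2, -0.2]
  xyz:
    - [0, 0, 1]
    - [0, 0, 1]
    - [0, 0, 1]
    - [0, 0, 1]
    - [0, 0, 1]
    - [0, 0, 1]
    - [0, 0, 1]
    - [0, 0, 1]
  twist:
    - [0, 0, 0]
    - [0, 0, 0]
    - [0, 0, 0]
    - [0, 0, 0]
    - [0, 0, 0]
    - [0, 0, 0]
    - [0, 0, 0]
    - [0, 0, 0]

```text
time: 22.38
eef_pos: [0.4382, -0.2276, 0.0056]
orientation: [-2.391, -2.035, -0.0]
ft_force: [0.8, -0.1, -0.3]
grip_width: 0.0368
grasp_force: 0.0
```

>>> send_rows:
  fingers: [-0.2, -0.2, -0.2, -0.2, -0.2, -0.2, -0.2, -0.2]
  xyz:
    - [0, 0, -20]
    - [0, 0, -60]
    - [0, 0, -100]
    - [0, 0, -140]
    - [40, 0, -180]
    - [80, 0, -210]
    - [80, 0, -210]
    - [80, 0, -210]
  twist:
    - [0, 0, 0]
    - [0, 0, 0]
    - [0, 0, 0]
    - [0, 0, 0]
    - [0, 0, 0]
    - [0, 0, 0]
    - [0, 0, 0]
    - [0, 0, 0]

```text
time: 23.05
eef_pos: [0.4532, -0.147, 0.2192]
orientation: [2.389, 2.037, 0.006]
ft_force: [0.2, -0.8, 0.5]
grip_width: 0.0368
grasp_force: 0.0
```

Run:
```python
from h import *
show()
p=cams.get_image("wrist"); cv2.imwrite("pics/w8.png",p["pixels"])
for r in spotter.trace(p,"bracket_a")[:3]: print(r["confidence"],np.round(r["point"]),[np.round(v,4) for v in fit(p,r["pixels"],1,zc=.009)])
planes(p)
q=cams.get_image("top")
for n in("tape","dish","weight"):
    for r in spotter.trace(q,n)[:3]:
        m=r["pixels"]&(q["z_map"]>0); print(n,round(r["confidence"],2),np.round(np.median(cloud(q)[m],0),3))
```

```text
{'time': np.float64(23.05), 'joints': array([-0.318,  0.112,  1.939,  0.002,  1.087, -0.161]), 'eef_pos': array([ 0.453, -0.147,  0.219]), 'grip_width': np.float64(0.037), 'grasp_force': np.float64(0.0), 'ft_force': array([ 0.168, -0.839,  0.543])}
[[ 0.158  0.987  0.005]
 [ 0.987 -0.158  0.001]
 [ 0.001  0.005 -1.   ]]
0.83 [323. 206.] [array([ 0.521 , -0.2302]), np.float64(4.6076), np.float64(0.8814)]
0.56 [257. 210.] [array([ 0.44  , -0.2215]), np.float64(4.5476), np.float64(0.8421)]
bracket_a 0.83 [323. 206.] mean [ 0.5281 -0.2214  0.0152] normal [0.001 0.013 1.   ] rms 0.95 zrange [0.0123 0.0169]
bracket_a 0.56 [257. 210.] mean [ 0.4492 -0.2118  0.015 ] normal [-0.003  0.025  1.   ] rms 1.15 zrange [0.011  0.0168]
tape 0.69 [0.372 0.138 0.019]
tape 0.27 [0.561 0.128 0.002]
```

View pics/w8.png

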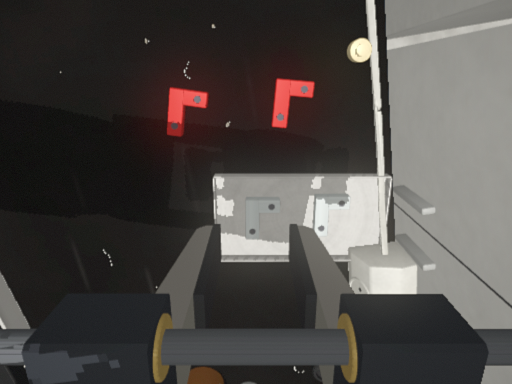

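Both brackets lie flat in the tray at (262,217) and (330,213), side by side and of the same hand as the master on the green square. The gripper is clear of everything, so I hand the job in.

```bash
python3 -c "
from plant import order
print(order.job_done())"
```

```text
the job is handed in; nothing more can be done
None
```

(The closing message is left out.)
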